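# Cull wooden blanks and gang-clamp the good ones with a measured quarter turn

### The job

Sort the wooden blanks lying along the front of the table: lay every whole one (the full-size 50 mm square bars, three or four of them) across the bed of the clamping jig, side by side between the jaws, and put the odd ones (too short, chipped or too thin) in the cardboard scrap box. When all the good blanks are in, turn the clamp knob clockwise until the sprung jaw plate just holds the row snug against the fixed jaw, then add a quarter of a turn and no more (never over 0.45 of a turn), and let go. Leave the other things on the table where they are.

Things in the scene. Friction and masses are not known exactly. Their poses are not given: they have to be found in the camera images.
- blank_0_mid (a point): a whole pale wooden blank, a lying bar 50 long x 18 x 18 mm square section; point at its centre, its x axis along the 50 mm, y across. May be absent
- blank_1_mid (a point): a whole pale wooden blank, a lying bar 50 long x 18 x 18 mm square section; point at its centre, its x axis along the 50 mm, y across. May be absent
- blank_2_mid (a point): a whole pale wooden blank, a lying bar 50 long x 18 x 18 mm square section; point at its centre, its x axis along the 50 mm, y across. May be absent
- blank_3_mid (a point): a whole pale wooden blank, a lying bar 50 long x 18 x 18 mm square section; point at its centre, its x axis along the 50 mm, y across. May be absent
- odd_short_mid (a point): an odd blank, too short: 34 long x 18 x 18 mm; point at its centre, x axis along its 34 mm. May be absent
- odd_chipped_mid (a point): an odd blank, chipped: 50 x 18 x 18 mm, but at its +x end one corner 20 mm long x 9 mm wide (the +y side) is missing over the full height; point at the centre of the 50 x 18 x 18 outline, x along the 50 mm. May be absent
- odd_thin_mid (a point): an odd blank, too thin: 50 long x 10 x 10 mm; point at its centre, x along the 50 mm. May be absent
- clamp: clamping jig, fixed: grey bed 40 mm wide (x), 12 mm high, along its own y; origin on the table under the middle between the jaws. Fixed jaw at +y (face at y +46 mm, top 32 mm up); sliding jaw at -y, then gear housing 50 x 46 mm, 48 mm high, at y -116 mm, knob on top. Blanks lie across the bed (length along its x), side by side, small gaps allowed: the jaw pushes them together along +y
- fixed_jaw (a point): middle of the fixed jaw's inner face at bed level (12 mm above the table); the blanks' side
- pad_face (a point): middle of the sliding jaw's sprung front plate (36 mm wide, 8 mm thick, top 32 mm above the table), front face, at bed level. The plate rides on two spring pins 20 mm in front of the sliding jaw; axes as the clamp's
- knob_grip (a point): grip of the clamp knob: a black wing bar 46 x 12 mm, 26 mm high (13 mm above and below this point), on its vertical turning axis; the housing top is 21 mm below this point. x axis along the bar (a white dot marks its +x end). The knob stays at this height while turning
- clamp_knob (a joint): turn of the clamp knob, rad: grows clockwise seen from above and drives the sliding jaw toward the fixed jaw, 36 mm a full turn (5.73 mm per rad). 0 = jaws 92 mm apart; starts between 0 and 1.0; range 0 to 11. It stays where it is left; friction about 0.12 N m
- clamp_pad (a joint): how far the sprung front plate is pushed back toward the sliding jaw, m: 0 until it meets something, then, once the row is tight against the fixed jaw, 36 mm per further full turn (quarter turn = 9 mm); spring 600 N/m, end of travel 19 mm. Pushing loose blanks along takes up to about 2 mm
- scrap_box: shallow open cardboard scrap box, fixed, outside 120 (x) x 130 (y) x 35 mm high, walls and floor about 4 mm; origin under its centre on the table
- wick_bar: steel wick bar lying behind the clamp, 110 x 16 x 8 mm; origin under its centre, y along its length; bystander
- tape: roll of tape lying flat, diameter 66, 19 mm high; origin under its centre; bystander
- spool: wick spool, diameter 60, 50 mm high; origin under its centre; bystander
- jar: lidded jar, diameter 70, 72 mm high; origin under its centre; bystander
- lid: tin lid lying flat, diameter 62, 12 mm high; origin under its centre; bystander

How it is judged:
By the outcome, as a careful person would: the job done as asked, in the order asked, and still so for the second after the job is handed in, with the robot touching nothing.
Of blank_0, blank_1, blank_2, blank_3 only 3 to 4 are there at a start; the rules pass over those that are not, and their reading is None.
Of odd_short, odd_chipped, odd_thin only 1 to 2 are there at a start; the rules pass over those that are not, and their reading is None.
At some moment in a run one of odd_short, odd_chipped, odd_thin may be knocked a few centimetres aside while the robot is not near it.
Once in a run the grip may slacken for a moment while it holds something.
It also fails if it takes over 192 s, if anything falls off the work surface, if the arm or the gripper's body presses on something with over 40 N, if the wrist force passes 120 N, or if a joint passes its speed limit or range.

### The arm

A 6-joint arm with a two-finger parallel gripper is mounted at the origin on a cart in front of the work surface, level with it; the furniture and walls round the work are solid. World frame = base frame: x ahead of the robot, y to its left, z up, the work surface at z = 0. Lengths are in mm, angles in rad, forces in N, time in s.
With the tool pointing down it reaches from about 275 to 1000 mm from the base axis. Payload 8.4 kg.
Tool frame: the origin (TCP) lies between the finger pads; the fingertips stand r.tips_ahead ahead of it and the grasp point (between the pads) lies 6 mm ahead of it (r.tips_ahead is the distance from the TCP to the fingertips, in mm); z points along the fingers, y is the line along which they close (so a half turn about z gives the same grasp; the last joint's range is limited). The gripper opens to 85 mm and grips with 20 to 120 N. Pads are 22 mm wide; open, the fingers measure 114 mm over their backs; the gripper's body (76 mm by 85 mm) begins 54 mm behind the grasp point. The pads swing forward as they close: fully open they stand 13 mm farther back than shut.
Start: joints at [-1.207, 0.353, 1.633, -0, 1.155, -0.002], TCP at [223.559, -583.652, 256.281] pointing down, gripper open.
Joint ranges: [-2.63, 2.63], [-0.92, 2.1], [0.06, 2.66], [-1.3, 4.44], [0, 2.69], [-3.02, 3.02]. Speed limits (rad/s): [2.22, 2.22, 2.79, 3.14, 3.14, 3.14].

### API

Orientations are given as [roll, pitch, yaw] about the fixed x, y, z axes, in that order (R = Rz(yaw) Ry(pitch) Rx(roll)).
In Python, from rig import r gives the robot as it stands.
- The arm moves only by the tool carry_out, never from a script. Its arguments are lists of equal length, an entry for each row: "delta_pos": the shift along the tool's x, y, z in m, a list of three; "rot": the turn, a rotation vector about the tool's x, y, z in degrees, a list of three. A call has 1 to 8 rows; each row is the pose to reach, as a shift and turn from the pose commanded when the call began, along the tool's axes at that moment; what a row does not reach only later rows make up. A row lasts 1/8 s, in which the tool goes at most 62.5 mm and 10.7 degrees, less where a joint would pass 70% of its speed; a pose out of reach is approached as far as the arm can. A call with a gripper value outside its range is refused whole. "claw" is the finger opening in m, from 0 to 0.0854, set as the call begins (left out, the last holds). The fingers move at their own pace and stop on an object; "grip_force" is the grip in N (left out, the last holds). Time passes only in rows, so rows that repeat a pose let the fingers close. It gives the time, the measured TCP pose, the force, the opening and the grip force at its end, in the units of the state.
- r.sense(): the state, without advancing time (a new reading comes with each control period).
- r.grab_frame(name): name is "side" or "top"; returns the picture (400x640x3 uint8, blue, green, red); there is no depth.
- r.camera_info(name): a dict with "fx", "fy", "cx", "cy" (pixels), "pose" (4x4, takes a point from camera to world coordinates). Camera axes: x right, y down, z forward; pixel columns grow to the right and rows downward; lengths in mm; the calibration is good to about 2 mm. A picture is of the moment at which its call begins. camera_info takes no time and is no camera call.
- r.sign_off(): hands the job in; it is judged then, once.
Trained networks look in the newest picture that a camera, given by its name, has taken for a name from the list of things; names that differ only in an ending like _2 or _b are one class to them, and where a whole thing is asked for, a point or a joint stands for the part that bears it (a point fixed in the world has none). Each returns a list of dicts, best first, with "p" (0 to 1); they miss things now and then, are a little off and sometimes report something else, mostly with a low value. They report only what shows in the picture. A call takes as long as a camera call.
- r.recognise(thing, camera): "box" ([left, top, right, bottom] in pixels, round what is visible of it).
- r.cut_out(thing, camera): "mask" (400x640 bool, what is visible of it) and "box" ([left, top, right, bottom] in pixels, round what is visible of it).
The state is a dict: "clock": time; "qpos": joint angles; "qvel": joint speeds; "joint_efforts": joint torques, N m; "eef_pos": TCP position; "tcp_rot": TCP orientation; "contact_force": force on the tool from outside, world axes, zero at the start; "wrist_torque": the same for the moment, N m; "opening": opening from 0.0 (shut) to 1.0 (fully open); "grasp_force": force on a finger pad.
Only numpy, scipy, OpenCV 4.12 (cv2) and the standard library are available. Lean on these libraries where they do the work, as an engineer would, in place of code of your own. Each camera call takes 0.05 s, during which the arm holds its last target. There are 200 camera calls.

## Working session

There is one attempt and no reset: what is moved stays moved. The work goes in short steps, Python scripts to look and compute and a tool call to move; the robot and the scene stay as the last step left them, time stands still between calls to the robot, and variables do not carry over. Pictures are saved under pics/ and viewed, at most 14 in all, crops included, and the job is handed in when it is done.

Besides the shell and the picture viewer there is one more tool, called after "Call:" in YAML: its name, and indented under it one key for each argument. carry_out: Moves the arm, as the interface text tells. Its arguments: {"type":"object","properties":{"delta_pos":{"type":"array","items":{"type":"array","items":{"type":"number"}}},"rot":{"type":"array","items":{"type":"array","items":{"type":"number"}}},"claw":{"type":"number"},"grip_force":{"type":"number"}},"required":["delta_pos","rot"]}

```bash
mkdir -p pics; ls
python3 - <<'E'
from rig import r
import cv2,numpy as np
print(r.sense(), r.tips_ahead)
for n in("top","side"):
    cv2.imwrite(f"pics/{n}0.png",r.grab_frame(n)); c=r.camera_info(n); print(n,c["fx"],c["fy"],c["cx"],c["cy"],np.round(c["pose"],3).tolist())
E
```

```text
pics
{'clock': 0.0, 'qpos': array([-1.20741493e+00,  3.53652003e-01,  1.63415293e+00, -1.74509340e-05,
        1.15518236e+00, -2.41271431e-03]), 'qvel': array([ 1.43531402e-04,  1.94008194e-06, -7.51358723e-04,  1.12081739e-04,
        7.84121932e-05, -6.00416494e-04]), 'joint_efforts': array([ 4.22282437e-04, -6.05250049e+01, -3.42066979e+01, -7.34922719e-05,
        9.25684551e-03,  4.73123620e-06]), 'eef_pos': array([ 223.38592005, -583.23709107,  255.55120339]), 'tcp_rot': array([-3.14019799e+00,  1.25905753e-05,  3.65801181e-01]), 'contact_force': array([-0.13259066, -0.29571345, -0.17605599]), 'wrist_torque': array([-0.03018299,  0.03987365, -0.02516622]), 'grasp_force': 0.0, 'opening': 0.9952088306139295} 25.0
top 483.4564514739777 483.4564514739777 323.5341464636543 195.08137747912753 [[0.014, -0.991, 0.135, 431.847], [-1.0, -0.014, 0.003, 122.476], [-0.001, -0.135, -0.991, 1222.477], [0.0, 0.0, 0.0, 1.0]]
side 470.5150638689273 470.5150638689273 327.4227489268036 187.49229417195863 [[-0.998, 0.017, -0.059, 651.158], [0.058, 0.533, -0.844, 1218.767], [0.017, -0.846, -0.533, 747.441], [0.0, 0.0, 0.0, 1.0]]
```

View pics/top0.png

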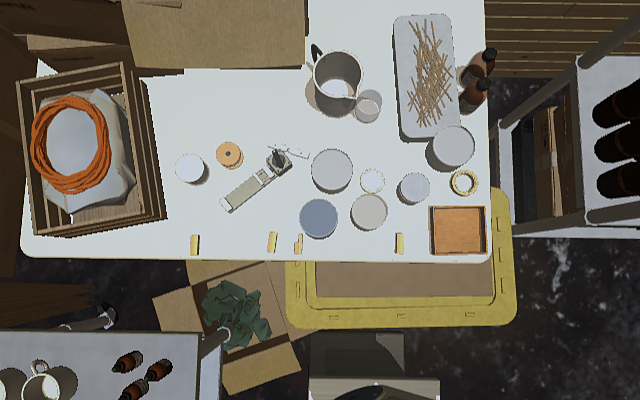

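View pics/side0.png

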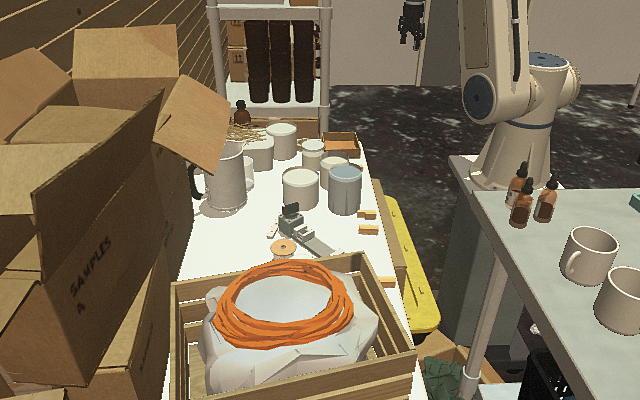

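The top view shows four blanks at about (195,243), (272,241), (298,243, perhaps chipped) and (399,243). The clamp runs from (225,207) to (280,160), and the scrap box is at (458,230).

```bash
cat > h.py <<'E'
from rig import r
import cv2,numpy as np
from scipy.spatial.transform import Rotation as R
def px2w(uv,z,n="top"):
    c=r.camera_info(n);T=np.array(c["pose"]);uv=np.atleast_2d(uv).astype(float)
    d=np.c_[(uv[:,0]-c["cx"])/c["fx"],(uv[:,1]-c["cy"])/c["fy"],np.ones(len(uv))]@T[:3,:3].T
    return (T[:3,3]+d*((z-T[2,3])/d[:,2])[:,None])[:,:2]
def w2px(p,n="top"):
    c=r.camera_info(n);T=np.array(c["pose"]);q=(np.atleast_2d(p)-T[:3,3])@T[:3,:3]
    return np.c_[q[:,0]/q[:,2]*c["fx"]+c["cx"],q[:,1]/q[:,2]*c["fy"]+c["cy"]]
def ortho(img,x0,x1,y0,y1,z,s=2,n="top"):
    # metric picture: image right = -y, down = -x ; s px per mm
    W=np.array([[x1,y1,z],[x1,y0,z],[x0,y0,z],[x0,y1,z]],float)
    src=w2px(W,n).astype(np.float32);w=(y1-y0)*s;h=(x1-x0)*s
    H=cv2.getPerspectiveTransform(src,np.float32([[0,0],[w,0],[w,h],[0,h]]))
    return cv2.warpPerspective(img,H,(int(w),int(h)),flags=cv2.INTER_CUBIC)
def tomove(p,rpy=None):
    "world target (mm) -> tool shift m from measured pose; rpy -> rotvec deg"
    s=r.sense();A=R.from_euler("xyz",s["tcp_rot"])
    print("shift",np.round(A.inv().apply(np.array(p)-s["eef_pos"])/1000,4))
    if rpy is not None: print("rot",np.round((A.inv()*R.from_euler("xyz",rpy)).as_rotvec(degrees=True),1))
E
python3 - <<'E'
from h import *
im=r.grab_frame("top")
for nm,z in (("blank_0_mid",18),("odd_chipped_mid",18),("odd_short_mid",18),("odd_thin_mid",10)):
    for d in r.cut_out(nm,"top"):
        m=d["mask"].astype(np.uint8); ys,xs=np.nonzero(m)
        if len(xs)<5: continue
        rc=cv2.minAreaRect(px2w(np.c_[xs,ys],z).astype(np.float32)); print(nm,round(d["p"],2),np.round(d["box"]),len(xs),np.round(rc[0]),np.round(rc[1]),round(rc[2]))
for nm in ("scrap_box","clamp","knob_grip","pad_face","wick_bar","spool","tape","lid","jar"):
    for d in r.recognise(nm,"top")[:2]:
        b=d["box"];print(nm,round(d["p"],2),np.round(b),np.round(px2w([[b[0],b[1]],[b[2],b[3]]],0)).tolist())
a=ortho(im,290,350,-90,460,18,1.45);b=ortho(im,370,530,190,390,30,3)
cv2.imwrite("pics/a.png",np.vstack([cv2.resize(a,(800,90)),cv2.resize(b,(600,480)).copy() if 0 else np.pad(cv2.resize(b,(600,480)),((0,0),(0,200),(0,0)))]))
E
```

```text
blank_0_mid 0.74 [396. 237. 402. 254.] 161 [478. -63.] [20. 47.] 90
odd_chipped_mid 0.69 [294. 236. 302. 255.] 116 [472. 187.] [17. 48.] 87
scrap_box 0.76 [425. 207. 488. 256.] [[571.0, -133.0], [449.0, -287.0]]
clamp 0.57 [221. 151. 292. 214.] [[709.0, 393.0], [549.0, 206.0]]
clamp 0.19 [270. 143. 308. 160.] [[733.0, 266.0], [690.0, 168.0]]
knob_grip 0.67 [271. 149. 283. 168.] [[718.0, 263.0], [667.0, 231.0]]
pad_face 0.57 [256. 170. 268. 186.] [[662.0, 301.0], [620.0, 269.0]]
wick_bar 0.8 [267. 140. 308. 158.] [[740.0, 274.0], [693.0, 168.0]]
wick_bar 0.44 [252. 173. 271. 184.] [[653.0, 311.0], [624.0, 261.0]]
spool 0.84 [215. 140. 244. 172.] [[738.0, 410.0], [656.0, 332.0]]
tape 0.6 [451. 170. 480. 199.] [[670.0, -201.0], [594.0, -272.0]]
tape 0.17 [270. 150. 280. 169.] [[714.0, 265.0], [665.0, 240.0]]
lid 0.81 [360. 170. 384. 193.] [[664.0, 32.0], [605.0, -29.0]]
jar 0.93 [173. 157. 212. 188.] [[693.0, 517.0], [612.0, 411.0]]
```

View pics/a.png

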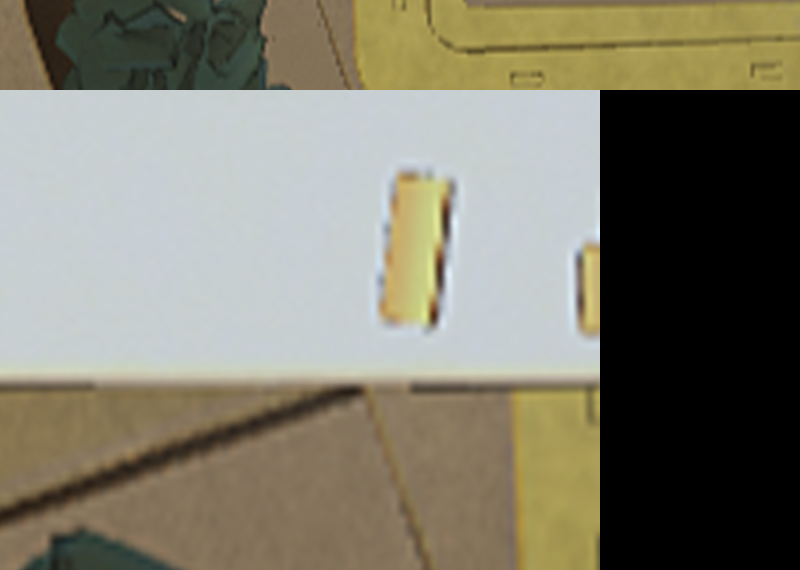

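The crop was aimed at the wrong area: it shows the table edge and one whole blank. I'll redo it at the right coordinates.

Run:
```python
from h import *
im=r.grab_frame("top")
hsv=cv2.cvtColor(im,cv2.COLOR_BGR2HSV)
s=3;o=ortho(im,430,530,-100,470,18,4);g=cv2.cvtColor(o,cv2.COLOR_BGR2HSV)
m=((g[...,1]>80)).astype(np.uint8);m[:, :]*= 1;m[340:]=0
n,l,st,ce=cv2.connectedComponentsWithStats(m)
for i in range(1,n):
    if st[i,4]<1500: continue
    ys,xs=np.nonzero(l==i);rc=cv2.minAreaRect(np.c_[530-ys/4,470-xs/4].astype(np.float32));print(np.round(rc[0]),np.round(rc[1]),round(rc[2],1),st[i,4]/16)
A=[]
for y in(395,228,172,-63):
    A.append(cv2.resize(ortho(im,435,515,y-33,y+34,18,6),(200,240)))
b=ortho(im,530,740,180,420,30,3)
cv2.imwrite("pics/b.png",np.vstack([cv2.resize(np.hstack(A),(640,200)),cv2.resize(b,(640,380))*1]))
# knob only
k=ortho(im,640,740,180,300,82,5);cv2.imwrite("pics/k.png",k)
```

```text
[479. -63.] [20. 49.] 87.9 882.8125
[477. 253.] [19. 49.] 83.7 849.9375
[474. 188.] [19. 49.] 88.6 662.1875
[469. 445.] [22. 48.] 89.6 970.25
```

View pics/b.png

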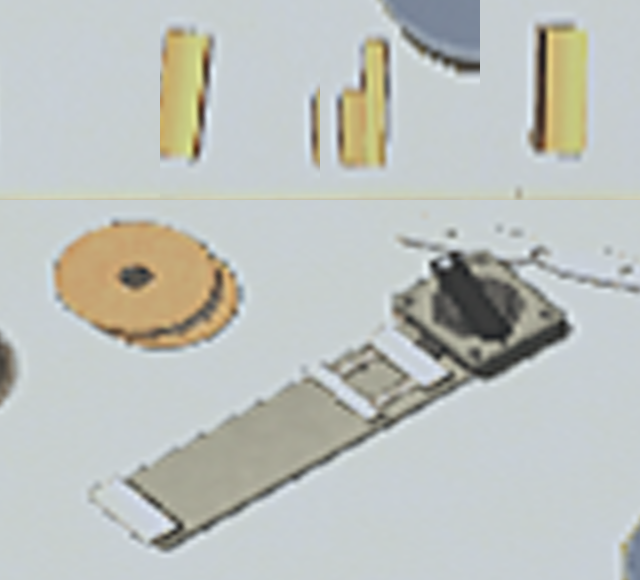

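View pics/k.png

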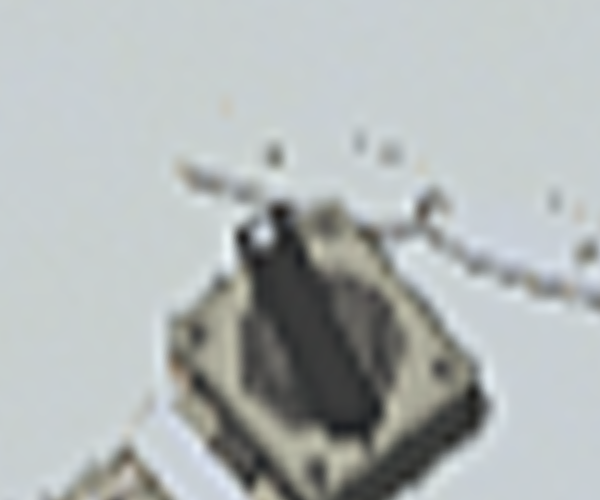

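The crops settle the sorting. There are three whole blanks, at about (469,445), (477,253) and (479,-63), and one chipped one at (474,188) with its far-left corner missing. The knob's dot end points at about 25°. The clamp fits θ≈39.6° with the housing at (676,238) and origin at about (602,328).

Next I'll triangulate the canisters, because they stand close to the grasps.

Run:
```python
from h import *
for nm,t,s in (("blue",(318,218),(345,169)),("white",(369,212),(334,163)),("jarwhite",(332,170),(300,175))):
    for z in range(40,161,10):
        p=px2w(t,z)[0]; q=w2px([*p,z],"side")[0]
        if abs(q[1]-s[1])<9 : print(nm,z,np.round(p),np.round(q),s)
im=r.grab_frame("side"); cv2.imwrite("pics/s.png",cv2.resize(im[110:250,190:400],(800,533),interpolation=cv2.INTER_CUBIC))
```

```text
blue 100 [531. 138.] [344. 176.] (345, 169)
blue 110 [530. 138.] [345. 173.] (345, 169)
blue 120 [529. 138.] [345. 170.] (345, 169)
blue 130 [528. 138.] [346. 166.] (345, 169)
blue 140 [527. 137.] [346. 163.] (345, 169)
white 50 [552.  15.] [333. 169.] (334, 163)
white 60 [551.  16.] [334. 167.] (334, 163)
white 70 [550.  17.] [334. 164.] (334, 163)
white 80 [549.  17.] [334. 161.] (334, 163)
white 90 [548.  18.] [335. 158.] (334, 163)
white 100 [547.  19.] [335. 155.] (334, 163)
jarwhite 60 [653. 106.] [299. 183.] (300, 175)
jarwhite 70 [651. 106.] [300. 180.] (300, 175)
jarwhite 80 [649. 106.] [300. 177.] (300, 175)
jarwhite 90 [647. 107.] [301. 174.] (300, 175)
jarwhite 100 [645. 107.] [302. 171.] (300, 175)
jarwhite 110 [643. 107.] [302. 168.] (300, 175)
```

View pics/s.png

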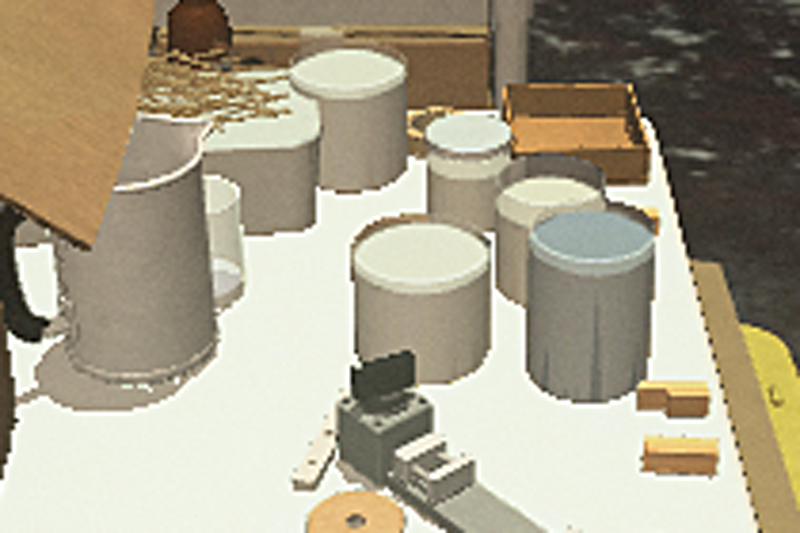

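The blue canister is about 120 mm tall at (530,138), close to the chipped blank, so I'll tilt that grasp away from it.

Run:
```python
from h import *
tomove([430,188,200],[np.pi,-0.26,-0.02])
```

```text
shift [ 0.4688 -0.6467  0.0563]
rot [-2.9 14.7 22. ]
```

Call:
carry_out:
  delta_pos:
    - [0.469,-0.647,0.056]
    - [0.469,-0.647,0.056]
    - [0.469,-0.647,0.056]
    - [0.469,-0.647,0.056]
    - [0.469,-0.647,0.056]
    - [0.469,-0.647,0.056]
    - [0.469,-0.647,0.056]
    - [0.469,-0.647,0.056]
  rot:
    - [-2.9,14.7,22]
    - [-2.9,14.7,22]
    - [-2.9,14.7,22]
    - [-2.9,14.7,22]
    - [-2.9,14.7,22]
    - [-2.9,14.7,22]
    - [-2.9,14.7,22]
    - [-2.9,14.7,22]
  claw: 0.045
  grip_force: 40

```text
clock: 1.9
eef_pos: [352.0, -104.1, 222.0]
tcp_rot: [3.141, -0.261, -0.021]
contact_force: [0.9, 0.1, -0.8]
opening: 0.526
grasp_force: 0.0
```

Run:
```python
from h import *
print(r.sense()["qpos"],r.tips_ahead)
tomove([430,188,200],[np.pi,-0.26,-0.02])
```

```text
[-0.3667559  -0.1541296   2.32238537  0.13029409  0.73061268  1.13866102] 25.0
shift [ 0.0637 -0.2937  0.0396]
rot [ 0.1 -0.1 -0.1]
```

Call:
carry_out:
  delta_pos:
    - [0.064,-0.294,0.04]
    - [0.064,-0.294,0.04]
    - [0.064,-0.294,0.04]
    - [0.064,-0.294,0.04]
    - [0.064,-0.294,0.04]
    - [0.064,-0.294,0.04]
    - [0.064,-0.294,0.04]
    - [0.064,-0.294,0.04]
  rot:
    - [0,0,0]
    - [0,0,0]
    - [0,0,0]
    - [0,0,0]
    - [0,0,0]
    - [0,0,0]
    - [0,0,0]
    - [0,0,0]

```text
clock: 2.9
eef_pos: [429.5, 185.4, 199.1]
tcp_rot: [3.141, -0.259, -0.022]
contact_force: [-0.5, -1.1, -0.2]
opening: 0.524
grasp_force: 0.0
```

Run:
```python
from h import *
r.grab_frame("top")
for d in r.cut_out("odd_chipped_mid","top"):
    ys,xs=np.nonzero(d["mask"]);rc=cv2.minAreaRect(px2w(np.c_[xs,ys],18).astype(np.float32)); print(round(d["p"],2),d["box"],np.round(rc[0]),np.round(rc[1]),round(rc[2]))
tomove([450,188,60]);tomove([452,188,29])
```

```text
0.64 [293.0, 235.7, 302.8, 254.5] [470. 188.] [17. 45.] 86
shift [-0.0163 -0.0031  0.1399]
shift [-0.0223 -0.0031  0.1704]
```

Call:
carry_out:
  delta_pos:
    - [-0.008,-0.002,0.05]
    - [-0.016,-0.003,0.1]
    - [-0.016,-0.003,0.14]
    - [-0.022,-0.003,0.155]
    - [-0.022,-0.003,0.17]
    - [-0.022,-0.003,0.17]
    - [-0.022,-0.003,0.17]
  rot:
    - [0,0,0]
    - [0,0,0]
    - [0,0,0]
    - [0,0,0]
    - [0,0,0]
    - [0,0,0]
    - [0,0,0]

```text
clock: 3.88
eef_pos: [452.5, 188.8, 29.8]
tcp_rot: [3.141, -0.26, -0.021]
contact_force: [0.1, 0.3, 0.5]
opening: 0.528
grasp_force: 0.0
```

Call:
carry_out:
  delta_pos:
    - [0,0,0]
    - [0,0,0]
    - [0,0,0]
    - [0,0,0]
    - [0,0,0]
    - [0,0,0]
  rot:
    - [0,0,0]
    - [0,0,0]
    - [0,0,0]
    - [0,0,0]
    - [0,0,0]
    - [0,0,0]
  claw: 0.0
  grip_force: 40

```text
clock: 4.62
eef_pos: [452.6, 189.3, 30.1]
tcp_rot: [3.141, -0.261, -0.02]
contact_force: [-1.6, -1.2, 7.4]
opening: 0.193
grasp_force: 38.9
```

Run:
```python
from h import *
for p in ([452,189,190],[485,-210,190],[487,-210,40]): tomove(p)
```

```text
shift [ 0.0407  0.0003 -0.1546]
shift [ 0.0804  0.3986 -0.144 ]
shift [0.0437 0.3985 0.0015]
```

Call:
carry_out:
  delta_pos:
    - [0.01,0,-0.04]
    - [0.026,0,-0.1]
    - [0.041,0,-0.155]
    - [0.08,0.399,-0.144]
    - [0.08,0.399,-0.144]
    - [0.08,0.399,-0.144]
    - [0.08,0.399,-0.144]
    - [0.08,0.399,-0.144]
  rot:
    - [0,0,0]
    - [0,0,0]
    - [0,0,0]
    - [0,0,0]
    - [0,0,0]
    - [0,0,0]
    - [0,0,0]
    - [0,0,0]

```text
clock: 5.62
eef_pos: [477.2, -124.2, 190.0]
tcp_rot: [3.141, -0.261, -0.02]
contact_force: [1.2, 0.6, 0.3]
opening: 0.195
grasp_force: 45.2
```

Run:
```python
from h import *
print(r.sense()["opening"])
for p in ([485,-210,190],[487,-210,40]): tomove(p)
```

```text
0.19531782303794185
shift [0.0092 0.0856 0.0025]
shift [-0.0276  0.0855  0.1479]
```

Call:
carry_out:
  delta_pos:
    - [0.009,0.06,0.002]
    - [0.009,0.086,0.002]
    - [0.009,0.086,0.002]
    - [-0.006,0.086,0.06]
    - [-0.018,0.086,0.11]
    - [-0.028,0.086,0.148]
    - [-0.028,0.086,0.148]
    - [-0.028,0.086,0.148]
  rot:
    - [0,0,0]
    - [0,0,0]
    - [0,0,0]
    - [0,0,0]
    - [0,0,0]
    - [0,0,0]
    - [0,0,0]
    - [0,0,0]

```text
clock: 6.62
eef_pos: [487.0, -208.0, 40.3]
tcp_rot: [3.141, -0.26, -0.019]
contact_force: [0.3, -0.6, -0.1]
opening: 0.19
grasp_force: 46.2
```

Call:
carry_out:
  delta_pos:
    - [0,0,0]
    - [0,0,0]
    - [0,0,0]
    - [0.01,0,-0.04]
    - [0.03,0,-0.1]
    - [0.04,0,-0.15]
    - [0.04,0,-0.15]
    - [0.04,0,-0.15]
  rot:
    - [0,0,0]
    - [0,0,0]
    - [0,0,0]
    - [0,0,0]
    - [0,0,0]
    - [0,0,0]
    - [0,0,0]
    - [0,0,0]
  claw: 0.045

```text
clock: 7.62
eef_pos: [486.2, -208.3, 194.0]
tcp_rot: [3.141, -0.259, -0.02]
contact_force: [-0.2, -0.5, 0.1]
opening: 0.526
grasp_force: 0.0
```

Run:
```python
from h import *
tomove([478,-64,160],[np.pi,0,np.radians(88)])
```

```text
shift [-0.0195 -0.1441  0.0299]
rot [ 11.6 -11.7 -88.6]
```

Call:
carry_out:
  delta_pos:
    - [-0.02,-0.144,0.03]
    - [-0.02,-0.144,0.03]
    - [-0.02,-0.144,0.03]
    - [-0.02,-0.144,0.03]
    - [-0.02,-0.144,0.03]
    - [-0.02,-0.144,0.03]
    - [-0.02,-0.144,0.03]
    - [-0.02,-0.144,0.03]
  rot:
    - [11.6,-11.7,-88.6]
    - [11.6,-11.7,-88.6]
    - [11.6,-11.7,-88.6]
    - [11.6,-11.7,-88.6]
    - [11.6,-11.7,-88.6]
    - [11.6,-11.7,-88.6]
    - [11.6,-11.7,-88.6]
    - [11.6,-11.7,-88.6]
  claw: 0.072

```text
clock: 8.62
eef_pos: [476.7, -64.1, 158.0]
tcp_rot: [3.137, -0.01, 1.47]
contact_force: [-0.3, -0.4, -1.0]
opening: 0.845
grasp_force: 0.0
```

Run:
```python
from h import *
for p in ([478,-64,160],[478,-64,29]):tomove(p,[np.pi,0,np.radians(88)])
im=r.grab_frame("top");o=ortho(im,430,600,-300,0,10,2.6);cv2.imwrite("pics/c.png",o)
```

```text
shift [ 0.0003  0.0013 -0.002 ]
rot [ 0.3 -0.5 -3.8]
shift [-0.001   0.0008  0.129 ]
rot [ 0.3 -0.5 -3.8]
```

View pics/c.png

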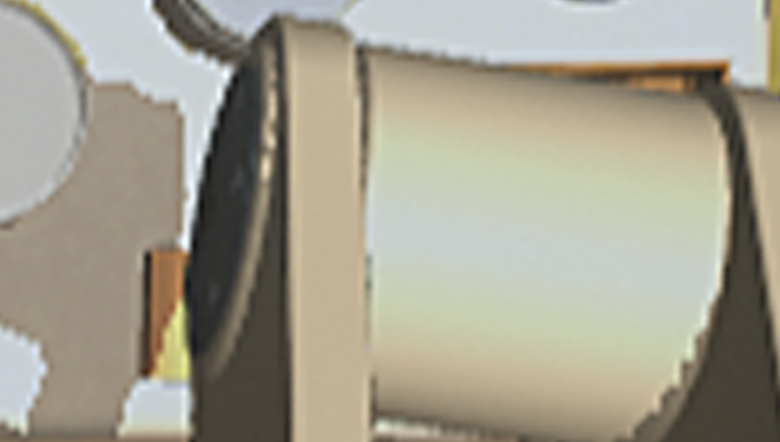

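The arm hides the scrap box and most of the blank, which is in shadow at (165,310). I'll check the box later and descend now.

Call:
carry_out:
  delta_pos:
    - [0,0.001,0.04]
    - [0,0.001,0.085]
    - [-0.001,0.001,0.11]
    - [-0.001,0.001,0.128]
    - [-0.001,0.001,0.128]
    - [-0.001,0.001,0.128]
  rot:
    - [0.3,-0.5,-3.8]
    - [0.3,-0.5,-3.8]
    - [0.3,-0.5,-3.8]
    - [0.3,-0.5,-3.8]
    - [0.3,-0.5,-3.8]
    - [0.3,-0.5,-3.8]

```text
clock: 9.43
eef_pos: [479.7, -64.1, 31.9]
tcp_rot: [3.138, -0.001, 1.529]
contact_force: [0.2, -1.3, -0.5]
opening: 0.838
grasp_force: 0.0
```

Call:
carry_out:
  delta_pos:
    - [0,0,0]
    - [0,0,0]
    - [0,0,0]
    - [0,0,0]
    - [0,0,0]
  rot:
    - [0,0,0]
    - [0,0,0]
    - [0,0,0]
    - [0,0,0]
    - [0,0,0]
  claw: 0.0
  grip_force: 60

```text
clock: 10.05
eef_pos: [480.5, -64.2, 33.2]
tcp_rot: [3.136, -0.001, 1.53]
contact_force: [-2.7, 0.5, 8.3]
opening: 0.565
grasp_force: 60.5
```

Run:
```python
from h import *
for p in ([478,-64,220],[500,200,220],[583,351,200]):tomove(p,[np.pi,0,np.radians(129.5)])
```

```text
shift [ 0.0003 -0.0015 -0.1868]
rot [  0.3   0.1 -41.8]
shift [ 0.265   0.0097 -0.1865]
rot [  0.3   0.1 -41.8]
shift [ 0.4192  0.0863 -0.1659]
rot [  0.3   0.1 -41.8]
```

Call:
carry_out:
  delta_pos:
    - [0,0,-0.05]
    - [0,-0.001,-0.11]
    - [0,-0.001,-0.165]
    - [0.419,0.086,-0.166]
    - [0.419,0.086,-0.166]
    - [0.419,0.086,-0.166]
    - [0.419,0.086,-0.166]
    - [0.419,0.086,-0.166]
  rot:
    - [0,0,0]
    - [0,0,0]
    - [0,0,-5]
    - [0,0,-15]
    - [0,0,-25]
    - [0,0,-35]
    - [0,0,-41.8]
    - [0,0,-41.8]

```text
clock: 11.05
eef_pos: [554.6, 241.0, 199.2]
tcp_rot: [3.137, 0.003, 2.261]
contact_force: [1.0, -0.8, -0.6]
opening: 0.557
grasp_force: 62.8
```

Run:
```python
from h import *
tomove([583,351,200],[np.pi,0,np.radians(129.5)])
im=r.grab_frame("top");cv2.imwrite("pics/d.png",np.hstack([ortho(im,530,740,180,420,32,1.8),ortho(im,440,580,-300,-130,10,2)[:378]]) if 0 else ortho(im,530,740,180,420,32,3))
cv2.imwrite("pics/e.png",ortho(im,440,580,-300,-130,10,3))
```

```text
shift [ 0.0667  0.0919 -0.0005]
rot [0.3 0.1 0.1]
```

Run:
```python
from h import *
im=cv2.imread("pics/top0.png");S=6;x0,y0=215,140
big=cv2.resize(im[y0:y0+80,x0:x0+90],None,fx=S,fy=S,interpolation=cv2.INTER_CUBIC)
th=np.radians(39.6);O=np.array([602.1,327.8]);ex=np.array([np.cos(th),np.sin(th)]);ey=np.array([-ex[1],ex[0]])
def poly(q,z,c):
    p=[[*(O+a*ex+b*ey),z] for a,b in q];u=(w2px(p)-[x0,y0]+.5)*S
    cv2.polylines(big,[u.astype(int)],True,c,1)
poly([(-25,-139),(25,-139),(25,-93),(-25,-93)],48,(0,0,255))
poly([(-20,46),(20,46)],32,(0,0,255));poly([(-20,46),(-20,-60)],12,(255,0,0));poly([(20,46),(20,-60)],12,(255,0,0))
poly([(-18,-44.6),(18,-44.6),(18,-52.6),(-18,-52.6)],32,(0,160,0))
k=np.radians(25)-th;a=np.array([np.cos(k),np.sin(k)]);b=np.array([-a[1],a[0]])
poly([tuple(np.array([0,-116])+s*23*a+t*6*b) for s,t in((1,1),(1,-1),(-1,-1),(-1,1))],82,(255,0,255))
e=cv2.imread("pics/e.png")
e=cv2.resize(e,(240,198));big=np.hstack([big,np.pad(e,((0,big.shape[0]-198),(0,0),(0,0)))])
cv2.imwrite("pics/f.png",big)
```

```text
(no output)
```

View pics/f.png

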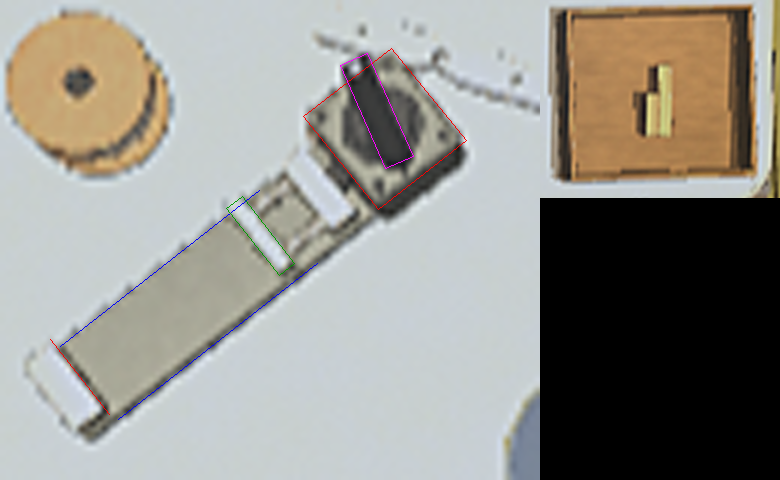

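The model overlay fits the clamp and knob well, and the chipped blank lies in the scrap box. Next I place the first blank at clamp y≈+30.

Call:
carry_out:
  delta_pos:
    - [0.04,0.055,0]
    - [0.067,0.092,0]
    - [0.067,0.092,0]
    - [0.067,0.092,0.05]
    - [0.067,0.092,0.1]
    - [0.067,0.092,0.125]
    - [0.067,0.092,0.125]
    - [0.067,0.092,0.125]
  rot:
    - [0,0,0]
    - [0,0,0]
    - [0,0,0]
    - [0,0,0]
    - [0,0,0]
    - [0,0,0]
    - [0,0,0]
    - [0,0,0]

```text
clock: 12.1
eef_pos: [584.0, 349.0, 75.2]
tcp_rot: [3.136, 0.002, 2.259]
contact_force: [0.7, 0.5, -0.1]
opening: 0.565
grasp_force: 62.8
```

Run:
```python
from h import *
tomove([583,351,46],[np.pi,0,np.radians(129.5)])
```

```text
shift [0.0022 0.0003 0.0291]
rot [ 0.3  0.1 -0.1]
```

Call:
carry_out:
  delta_pos:
    - [0.002,0,0.012]
    - [0.002,0,0.022]
    - [0.002,0,0.029]
    - [0.002,0,0.029]
    - [0.002,0,0.029]
  rot:
    - [0,0,0]
    - [0,0,0]
    - [0,0,0]
    - [0,0,0]
    - [0,0,0]

```text
clock: 12.72
eef_pos: [581.9, 350.7, 45.4]
tcp_rot: [3.139, 0.002, 2.26]
contact_force: [-3.9, -1.6, 11.7]
opening: 0.561
grasp_force: 64.0
```

Call:
carry_out:
  delta_pos:
    - [0,0,0]
    - [0,0,0]
    - [0,0,0]
    - [0,0,-0.02]
    - [0,0,-0.07]
    - [0,0,-0.12]
    - [0,0,-0.15]
  rot:
    - [0,0,0]
    - [0,0,0]
    - [0,0,0]
    - [0,0,0]
    - [0,0,0]
    - [0,0,0]
    - [0,0,0]
  claw: 0.072

```text
clock: 13.6
eef_pos: [582.5, 351.2, 199.1]
tcp_rot: [3.134, 0.003, 2.26]
contact_force: [-0.5, 0.3, -0.2]
opening: 0.846
grasp_force: 0.0
```

Run:
```python
from h import *
for p in([477,252,160],[477,252,32]):tomove(p,[np.pi,0,np.radians(84)])
```

```text
shift [-0.0094 -0.1448  0.038 ]
rot [ 0.5 -0.  45.5]
shift [-0.0091 -0.1459  0.166 ]
rot [ 0.5 -0.  45.5]
```

Call:
carry_out:
  delta_pos:
    - [-0.009,-0.06,0.02]
    - [-0.009,-0.12,0.038]
    - [-0.009,-0.145,0.038]
    - [-0.009,-0.145,0.06]
    - [-0.009,-0.145,0.1]
    - [-0.009,-0.145,0.15]
    - [-0.009,-0.145,0.166]
    - [-0.009,-0.145,0.166]
  rot:
    - [0,0,10]
    - [0,0,20]
    - [0,0,30]
    - [0,0,40]
    - [0.5,0,45.5]
    - [0.5,0,45.5]
    - [0.5,0,45.5]
    - [0.5,0,45.5]

```text
clock: 14.6
eef_pos: [475.9, 251.6, 28.3]
tcp_rot: [-3.137, 0.003, 1.466]
contact_force: [0.5, 0.6, 0.2]
opening: 0.842
grasp_force: 0.0
```

Call:
carry_out:
  delta_pos:
    - [0,0,0]
    - [0,0,0]
    - [0,0,0]
    - [0,0,0]
    - [0,0,0]
  rot:
    - [0,0,0]
    - [0,0,0]
    - [0,0,0]
    - [0,0,0]
    - [0,0,0]
  claw: 0.0
  grip_force: 60

```text
clock: 15.22
eef_pos: [477.2, 252.3, 30.3]
tcp_rot: [-3.14, 0.0, 1.466]
contact_force: [-1.3, -0.8, 7.5]
opening: 0.562
grasp_force: 61.4
```

Run:
```python
from h import *
# clamp y=+6
p=np.array([602.1,327.8])+6*np.array([-.637,.771]);print(p)
for q in([*p,130],[*p,45.5]):tomove(q,[np.pi,0,np.radians(129.5)])
```

```text
[598.278 332.426]
shift [ 0.0924  0.1119 -0.0999]
rot [ -0.1  -0.  -45.5]
shift [ 0.0924  0.112  -0.0154]
rot [ -0.1  -0.  -45.5]
```

Call:
carry_out:
  delta_pos:
    - [0,0,-0.05]
    - [0,0,-0.1]
    - [0.04,0.05,-0.1]
    - [0.07,0.085,-0.1]
    - [0.0924,0.112,-0.1]
    - [0.0924,0.112,-0.1]
    - [0.0924,0.112,-0.1]
    - [0.0924,0.112,-0.06]
  rot:
    - [0,0,0]
    - [0,0,-6]
    - [0,0,-16]
    - [0,0,-26]
    - [0,0,-36]
    - [0,0,-45.5]
    - [0,0,-45.5]
    - [0,0,-45.5]

```text
clock: 16.23
eef_pos: [599.7, 333.1, 91.3]
tcp_rot: [3.138, 0.0, 2.255]
contact_force: [0.5, 0.5, -0.9]
opening: 0.562
grasp_force: 62.6
```

Run:
```python
from h import *
tomove([598.3,332.4,43],[np.pi,0,np.radians(129.5)])
```

```text
shift [ 0.0003 -0.0017  0.0483]
rot [ 0.2  0.  -0.3]
```

Call:
carry_out:
  delta_pos:
    - [0,-0.002,0.02]
    - [0,-0.002,0.036]
    - [0,-0.002,0.047]
    - [0,-0.002,0.0475]
    - [0,-0.002,0.0475]
  rot:
    - [0,0,0]
    - [0,0,0]
    - [0,0,0]
    - [0,0,0]
    - [0,0,0]

```text
clock: 16.85
eef_pos: [595.4, 330.3, 41.8]
tcp_rot: [-3.137, -0.001, 2.259]
contact_force: [-6.2, -3.9, 13.3]
opening: 0.564
grasp_force: 66.1
```

Call:
carry_out:
  delta_pos:
    - [0,0,0]
    - [0,0,0]
    - [0,0,0]
    - [0,0,-0.02]
    - [0,0,-0.07]
    - [0,0,-0.11]
    - [0,0,-0.11]
  rot:
    - [0,0,0]
    - [0,0,0]
    - [0,0,0]
    - [0,0,0]
    - [0,0,0]
    - [0,0,0]
    - [0,0,0]
  claw: 0.072

```text
clock: 17.73
eef_pos: [598.4, 332.0, 155.4]
tcp_rot: [3.138, 0.0, 2.26]
contact_force: [-0.1, 0.2, -0.4]
opening: 0.844
grasp_force: 0.0
```

Run:
```python
from h import *
for p in([470,446,155],[470,446,30]):tomove(p,[np.pi,0,np.radians(88)])
im=r.grab_frame("top");cv2.imwrite("pics/g.png",ortho(im,430,660,260,480,30,2.5))
print(r.sense()["qpos"])
```

```text
shift [ 0.1696 -0.0266  0.0003]
rot [ 0.2 -0.1 41.5]
shift [ 0.1696 -0.0271  0.1253]
rot [ 0.2 -0.1 41.5]
[ 5.04123903e-01  5.42596894e-01  1.58229733e+00  5.87003337e-04
  1.01661937e+00 -1.85047244e-01]
```

View pics/g.png

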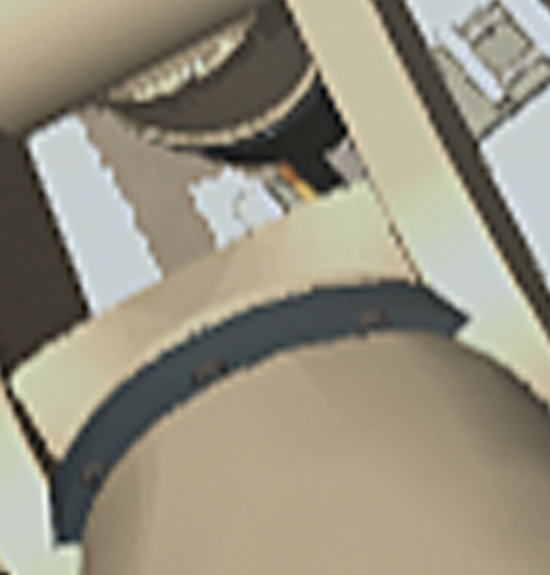

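The arm hides the jig in this view. I'll measure the third blank more precisely from the first picture.

Run:
```python
from h import *
im=cv2.imread("pics/top0.png")
cv2.imwrite("pics/j.png",ortho(im,435,505,410,480,18,7))
```

```text
(no output)
```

View pics/j.png

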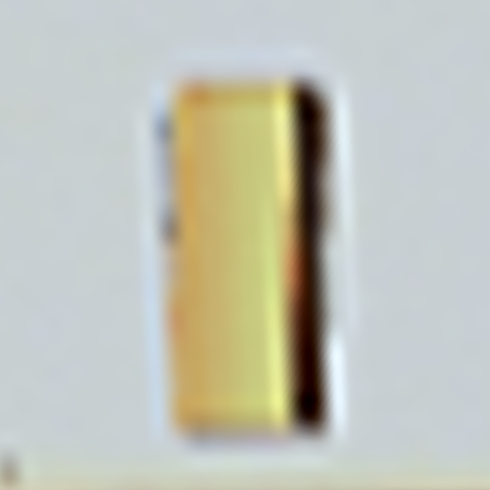

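The third blank's top face spans (172–295, 80–430), so its centre is (469,447) and it is aligned with x.

Call:
carry_out:
  delta_pos:
    - [0.06,-0.01,0]
    - [0.12,-0.02,0]
    - [0.171,-0.027,0]
    - [0.171,-0.027,0.03]
    - [0.171,-0.027,0.07]
    - [0.171,-0.027,0.11]
    - [0.171,-0.027,0.124]
    - [0.171,-0.027,0.124]
  rot:
    - [0,0,10]
    - [0,0,20]
    - [0,0,30]
    - [0,0,40]
    - [0,0,40]
    - [0,0,40]
    - [0,0,40]
    - [0,0,40]

```text
clock: 18.77
eef_pos: [465.5, 444.8, 25.4]
tcp_rot: [-3.136, 0.003, 1.561]
contact_force: [0.1, 0.8, 0.5]
opening: 0.847
grasp_force: 0.0
```

Call:
carry_out:
  delta_pos:
    - [0,0,0]
    - [0,0,0]
    - [0,0,0]
    - [0,0,0]
    - [0,0,0]
  rot:
    - [0,0,0]
    - [0,0,0]
    - [0,0,0]
    - [0,0,0]
    - [0,0,0]
  claw: 0.0
  grip_force: 60

```text
clock: 19.4
eef_pos: [467.0, 446.2, 28.3]
tcp_rot: [-3.14, -0.0, 1.561]
contact_force: [0.3, -0.7, 5.9]
opening: 0.565
grasp_force: 62.5
```

Run:
```python
from h import *
p=np.array([602.1,327.8])-18*np.array([-.637,.771]);print(p)
tomove([*p,130],[np.pi,0,np.radians(129.5)])
```

```text
[613.566 313.922]
shift [-0.1309  0.1476 -0.1021]
rot [ -0.1  -0.1 -40. ]
```

Call:
carry_out:
  delta_pos:
    - [0,0,-0.05]
    - [0,0,-0.1]
    - [-0.04,0.05,-0.102]
    - [-0.08,0.09,-0.102]
    - [-0.12,0.135,-0.102]
    - [-0.131,0.1475,-0.102]
    - [-0.131,0.1475,-0.102]
    - [-0.131,0.1475,-0.06]
  rot:
    - [0,0,0]
    - [0,0,-5]
    - [0,0,-14]
    - [0,0,-24]
    - [0,0,-34]
    - [0,0,-40]
    - [0,0,-40]
    - [0,0,-40]

```text
clock: 20.4
eef_pos: [614.5, 315.0, 89.3]
tcp_rot: [3.138, -0.0, 2.257]
contact_force: [-0.5, -0.1, -0.7]
opening: 0.569
grasp_force: 62.2
```

Run:
```python
from h import *
tomove([613.6,313.9,41.5],[np.pi,0,np.radians(129.5)])
```

```text
shift [-0.0002 -0.0015  0.0478]
rot [ 0.2 -0.  -0.2]
```

Call:
carry_out:
  delta_pos:
    - [0,-0.001,0.02]
    - [0,-0.001,0.036]
    - [0,-0.001,0.047]
    - [0,-0.001,0.048]
    - [0,-0.001,0.048]
  rot:
    - [0,0,0]
    - [0,0,0]
    - [0,0,0]
    - [0,0,0]
    - [0,0,0]

```text
clock: 21.02
eef_pos: [611.9, 313.0, 38.9]
tcp_rot: [-3.139, -0.001, 2.259]
contact_force: [-2.0, 0.3, 4.7]
opening: 0.566
grasp_force: 66.4
```

Call:
carry_out:
  delta_pos:
    - [0,0,0]
    - [0,0,0]
    - [0,0,0]
    - [0,0,-0.02]
    - [0,0,-0.07]
    - [0,0,-0.13]
    - [0,0,-0.19]
    - [0,0,-0.2]
  rot:
    - [0,0,0]
    - [0,0,0]
    - [0,0,0]
    - [0,0,0]
    - [0,0,0]
    - [0,0,0]
    - [0,0,0]
    - [0,0,0]
  claw: 0.072

```text
clock: 22.02
eef_pos: [614.6, 313.8, 245.0]
tcp_rot: [3.136, 0.001, 2.26]
contact_force: [-0.2, 0.1, 0.3]
opening: 0.843
grasp_force: 0.0
```

Run:
```python
from h import *
tomove([480,0,240],[np.pi,0,np.radians(160)])
```

```text
shift [-0.1567 -0.3034  0.0036]
rot [  0.3   0.1 -30.5]
```

Call:
carry_out:
  delta_pos:
    - [-0.157,-0.303,0]
    - [-0.157,-0.303,0]
    - [-0.157,-0.303,0]
    - [-0.157,-0.303,0]
    - [-0.157,-0.303,0]
    - [-0.157,-0.303,0]
    - [-0.157,-0.303,0]
  rot:
    - [0,0,-5]
    - [0,0,-10]
    - [0,0,-15]
    - [0,0,-20]
    - [0,0,-25]
    - [0,0,-30]
    - [0,0,-30]
  claw: 0.045

```text
clock: 22.9
eef_pos: [477.2, -2.6, 239.2]
tcp_rot: [-3.138, -0.003, 2.781]
contact_force: [0.3, -0.5, -0.1]
opening: 0.528
grasp_force: 0.0
```

```bash
cat >> h.py <<'E'
def clampview(im,fn,kdeg,q):
    S=6;x0,y0=215,140
    big=cv2.resize(im[y0:y0+80,x0:x0+90],None,fx=S,fy=S,interpolation=cv2.INTER_CUBIC)
    th=np.radians(39.6);O=np.array([602.1,327.8]);ex=np.array([np.cos(th),np.sin(th)]);ey=np.array([-ex[1],ex[0]])
    def poly(p,z,c):
        u=(w2px([[*(O+a*ex+b*ey),z] for a,b in p])-[x0,y0]+.5)*S;cv2.polylines(big,[u.astype(int)],True,c,1)
    j=-46+5.73*q
    poly([(-18,j),(18,j)],32,(0,160,0));poly([(-18,j-28),(18,j-28)],32,(0,0,255))
    k=np.radians(kdeg)-th;a=np.array([np.cos(k),np.sin(k)]);b=np.array([-a[1],a[0]])
    poly([tuple(np.array([0,-116])+s*23*a+t*6*b) for s,t in((1,1),(1,-1),(-1,-1),(-1,1))],82,(255,0,255))
    e=cv2.resize(ortho(im,435,505,400,480,18,3),(240,210));e2=cv2.resize(ortho(im,440,580,-300,-130,10,3),(240,198))
    big=np.hstack([big,np.pad(np.vstack([e,e2]),((0,480-408),(0,0),(0,0)))]);cv2.imwrite(fn,big)
E
python3 - <<'E'
from h import *
clampview(r.grab_frame("top"),"pics/l.png",25,0.25)
tomove([676,238.4,160],[np.pi,0,np.radians(205)])
E
```

```text
shift [-0.1005  0.2947  0.0782]
rot [ -0.1  -0.2 -45.7]
```

View pics/l.png

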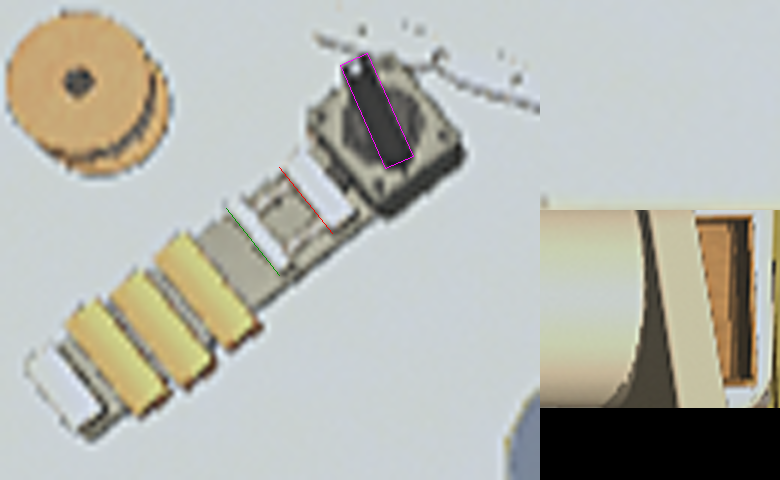

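All three blanks lie across the bed with small gaps. The knob is at about 25° and the pad front matches q≈0.25. From here snug takes about 366°, then another 90° makes 456°.

Call:
carry_out:
  delta_pos:
    - [-0.1,0.295,0.03]
    - [-0.1,0.295,0.03]
    - [-0.1,0.295,0.03]
    - [-0.1,0.295,0.078]
    - [-0.1,0.295,0.078]
    - [-0.1,0.295,0.078]
    - [-0.1,0.295,0.078]
    - [-0.1,0.295,0.078]
  rot:
    - [0,0,-8]
    - [0,0,-16]
    - [0,0,-24]
    - [0,0,-32]
    - [0,0,-40]
    - [0,0,-45.7]
    - [0,0,-45.7]
    - [0,0,-45.7]
  claw: 0.045

```text
clock: 23.95
eef_pos: [674.7, 240.3, 160.0]
tcp_rot: [3.141, -0.004, -2.704]
contact_force: [-0.7, 0.2, -1.0]
opening: 0.528
grasp_force: 0.0
```

Run:
```python
from h import *
tomove([676,238.4,78.5],[np.pi,0,np.radians(205)])
```

```text
shift [-0.0008 -0.0023  0.0815]
rot [ 0.  -0.3  0. ]
```

Call:
carry_out:
  delta_pos:
    - [-0.001,-0.001,0.03]
    - [-0.001,-0.001,0.06]
    - [-0.001,-0.001,0.08]
    - [-0.001,-0.001,0.08]
  rot:
    - [0,0,0]
    - [0,0,0]
    - [0,0,0]
    - [0,0,0]
  claw: 0.045

```text
clock: 24.45
eef_pos: [675.1, 238.7, 78.8]
tcp_rot: [3.141, -0.007, -2.704]
contact_force: [0.5, -0.5, 0.5]
opening: 0.529
grasp_force: 0.0
```

Call:
carry_out:
  delta_pos:
    - [0,0,0]
    - [0,0,0]
    - [0,0,0]
    - [0,0,0]
    - [0,0,0]
    - [0,0,0]
  rot:
    - [0,0,0]
    - [0,0,0]
    - [0,0,0]
    - [0,0,0]
    - [0,0,0]
    - [0,0,0]
  claw: 0.0
  grip_force: 40

```text
clock: 25.2
eef_pos: [676.4, 241.6, 83.4]
tcp_rot: [3.139, -0.001, -2.703]
contact_force: [-8.6, 7.0, 13.8]
opening: 0.132
grasp_force: 54.7
```

Call:
carry_out:
  delta_pos:
    - [0,0,0]
    - [0,0,0]
    - [0,0,-0.005]
    - [-0.001,0.003,-0.005]
    - [-0.001,0.003,-0.005]
  rot:
    - [0,0,0]
    - [0,0,0]
    - [0,0,0]
    - [0,0,0]
    - [0,0,0]
  claw: 0.03

```text
clock: 25.82
eef_pos: [675.7, 242.6, 84.7]
tcp_rot: [3.141, -0.004, -2.702]
contact_force: [-0.3, 0.6, -0.6]
opening: 0.354
grasp_force: 0.0
```

Call:
carry_out:
  delta_pos:
    - [0,0,0]
    - [0,0,0]
    - [0,0,0]
    - [0,0,0]
    - [0,0,0]
  rot:
    - [0,0,0]
    - [0,0,0]
    - [0,0,0]
    - [0,0,0]
    - [0,0,0]
  claw: 0.0
  grip_force: 40

```text
clock: 26.45
eef_pos: [675.8, 241.9, 84.7]
tcp_rot: [-3.141, -0.005, -2.702]
contact_force: [0.4, -5.5, 0.7]
opening: 0.129
grasp_force: 41.7
```

Call:
carry_out:
  delta_pos:
    - [0,0,0]
    - [0,0,0]
    - [0,0,0]
    - [0,0,0]
    - [0,0,0]
    - [0,0,0]
    - [0,0,0]
    - [0,0,0]
  rot:
    - [0,0,9]
    - [0,0,18]
    - [0,0,27]
    - [0,0,36]
    - [0,0,45]
    - [0,0,54]
    - [0,0,63]
    - [0,0,72]

```text
clock: 27.45
eef_pos: [676.0, 242.2, 84.7]
tcp_rot: [-3.138, -0.001, 2.319]
contact_force: [1.8, -3.8, 0.9]
opening: 0.131
grasp_force: 41.6
```

Call:
carry_out:
  delta_pos:
    - [0,0,0]
    - [0,0,0]
    - [0,0,0]
    - [0,0,0]
    - [0,0,0]
    - [0,0,0]
    - [0,0,0]
    - [0,0,0]
  rot:
    - [0,0,9]
    - [0,0,18]
    - [0,0,27]
    - [0,0,36]
    - [0,0,45]
    - [0,0,54]
    - [0,0,63]
    - [0,0,72]

```text
clock: 28.45
eef_pos: [676.3, 242.2, 84.8]
tcp_rot: [-3.14, 0.003, 1.063]
contact_force: [2.8, -4.7, -0.3]
opening: 0.132
grasp_force: 41.5
```

Call:
carry_out:
  delta_pos:
    - [0,0,0]
    - [0,0,0]
    - [0,0,0]
    - [0,0,0]
    - [0,0,0]
    - [0,0,0]
    - [0,0,0]
    - [0,0,0]
  rot:
    - [0,0,10]
    - [0,0,20]
    - [0,0,30]
    - [0,0,40]
    - [0,0,50]
    - [0,0,60]
    - [0,0,70]
    - [0,0,76]

```text
clock: 29.45
eef_pos: [676.3, 241.9, 84.7]
tcp_rot: [3.138, 0.002, -0.263]
contact_force: [2.7, -5.7, -0.9]
opening: 0.13
grasp_force: 41.6
```

Run:
```python
from h import *
s=r.sense();print(np.degrees(s["tcp_rot"]),s["qpos"],s["wrist_torque"])
```

```text
[ 1.79821190e+02  1.18632525e-01 -1.50547202e+01] [ 3.41981198e-01  6.70186589e-01  1.52595394e+00 -1.71035449e-03
  9.48930460e-01  2.17652752e+00] [-1.04907871 -0.66755634  0.15990278]
```

Call:
carry_out:
  delta_pos:
    - [0,0,0]
    - [0,0,0]
    - [0,0,-0.035]
    - [0,0,-0.035]
    - [0,0,-0.035]
    - [0,0,-0.035]
    - [0,0,-0.035]
    - [0,0,-0.035]
  rot:
    - [0,0,0]
    - [0,0,0]
    - [0,0,0]
    - [0,0,-10]
    - [0,0,-20]
    - [0,0,-30]
    - [0,0,-40]
    - [0,0,-50]
  claw: 0.035

```text
clock: 30.45
eef_pos: [675.6, 243.0, 119.7]
tcp_rot: [-3.14, 0.004, 0.621]
contact_force: [-0.0, 0.5, 0.2]
opening: 0.406
grasp_force: 0.0
```

Call:
carry_out:
  delta_pos:
    - [0,0,0]
    - [0,0,0]
    - [0,0,0]
    - [0,0,0]
    - [0,0,0]
    - [0,0,0]
    - [0,0,0]
    - [0,0,0]
  rot:
    - [0,0,-10]
    - [0,0,-20]
    - [0,0,-30]
    - [0,0,-40]
    - [0,0,-50]
    - [0,0,-60]
    - [0,0,-70]
    - [0,0,-80]

```text
clock: 31.45
eef_pos: [675.6, 243.0, 119.7]
tcp_rot: [-3.137, -0.001, 2.018]
contact_force: [0.1, -0.1, -0.4]
opening: 0.408
grasp_force: 0.0
```

Call:
carry_out:
  delta_pos:
    - [0,0,0]
    - [0,0,0]
    - [0,0,0]
    - [0,0,0]
    - [0,0,0]
    - [0,0,0]
    - [0,0,0]
  rot:
    - [0,0,-10]
    - [0,0,-20]
    - [0,0,-30]
    - [0,0,-40]
    - [0,0,-50]
    - [0,0,-50]
    - [0,0,-50]

```text
clock: 32.33
eef_pos: [675.7, 242.7, 119.7]
tcp_rot: [-3.139, -0.004, 2.88]
contact_force: [0.3, 0.6, 0.3]
opening: 0.408
grasp_force: 0.0
```

Run:
```python
from h import *
tomove([676,241.5,84.5],[np.pi,0,np.radians(165)])
clampview(r.grab_frame("top"),"pics/m.png",165,0.25+3.84)
```

```text
shift [-0.0007 -0.001   0.0352]
rot [-0.1 -0.2 -0. ]
```

View pics/m.png

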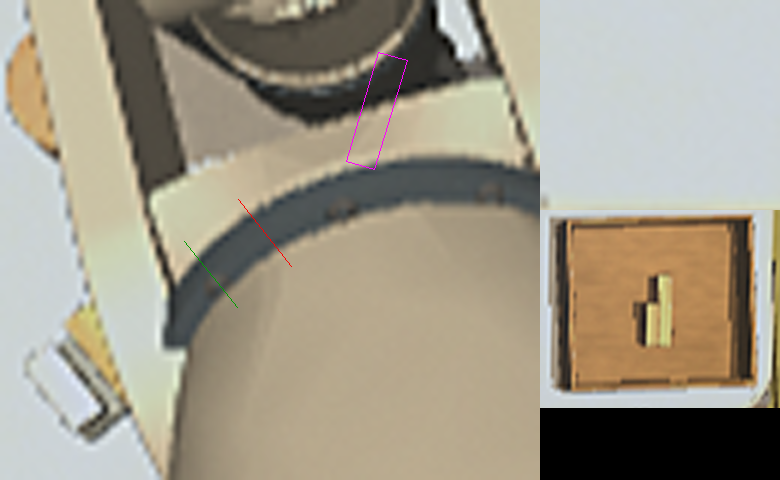

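The arm hides the clamp here, but the scrap box still holds the chipped blank. I'll go down, regrip and do stroke B of 150°.

Call:
carry_out:
  delta_pos:
    - [0,-0.001,0.02]
    - [0,-0.001,0.035]
    - [0,-0.001,0.035]
    - [0,-0.001,0.035]
  rot:
    - [0,0,0]
    - [0,0,0]
    - [0,0,0]
    - [0,0,0]

```text
clock: 32.88
eef_pos: [675.4, 241.5, 84.5]
tcp_rot: [-3.139, -0.004, 2.883]
contact_force: [0.1, -1.0, -0.2]
opening: 0.405
grasp_force: 0.0
```

Call:
carry_out:
  delta_pos:
    - [0,0,0]
    - [0,0,0]
    - [0,0,0]
    - [0,0,0]
    - [0,0,0]
  rot:
    - [0,0,0]
    - [0,0,0]
    - [0,0,0]
    - [0,0,0]
    - [0,0,0]
  claw: 0.0
  grip_force: 40

```text
clock: 33.5
eef_pos: [675.9, 241.8, 85.5]
tcp_rot: [-3.14, -0.002, 2.883]
contact_force: [0.9, 1.6, 5.9]
opening: 0.129
grasp_force: 42.4
```

Call:
carry_out:
  delta_pos:
    - [0,0,0]
    - [0,0,0]
    - [0,0,0]
    - [0,0,0]
    - [0,0,0]
    - [0,0,0]
    - [0,0,0]
    - [0,0,0]
  rot:
    - [0,0,10]
    - [0,0,20]
    - [0,0,30]
    - [0,0,40]
    - [0,0,50]
    - [0,0,60]
    - [0,0,70]
    - [0,0,75]

```text
clock: 34.5
eef_pos: [676.1, 242.0, 85.5]
tcp_rot: [-3.139, 0.001, 1.57]
contact_force: [-0.9, 2.2, 5.0]
opening: 0.133
grasp_force: 42.3
```

Call:
carry_out:
  delta_pos:
    - [0,0,0]
    - [0,0,0]
    - [0,0,0]
    - [0,0,0]
    - [0,0,0]
    - [0,0,0]
    - [0,0,0]
    - [0,0,0]
  rot:
    - [0,0,10]
    - [0,0,20]
    - [0,0,30]
    - [0,0,40]
    - [0,0,50]
    - [0,0,60]
    - [0,0,70]
    - [0,0,75]

```text
clock: 35.5
eef_pos: [676.3, 241.9, 85.5]
tcp_rot: [3.141, 0.002, 0.261]
contact_force: [1.0, 2.5, 4.2]
opening: 0.133
grasp_force: 42.2
```

Call:
carry_out:
  delta_pos:
    - [0,0,0]
    - [0,0,0]
    - [0,0,0]
    - [0,0,-0.05]
    - [0,0,-0.1]
    - [0,0,-0.15]
  rot:
    - [0,0,0]
    - [0,0,0]
    - [0,0,0]
    - [0,0,0]
    - [0,0,0]
    - [0,0,0]
  claw: 0.035

```text
clock: 36.25
eef_pos: [675.8, 241.6, 236.0]
tcp_rot: [3.141, 0.005, 0.266]
contact_force: [-0.2, 0.2, 0.2]
opening: 0.404
grasp_force: 0.0
```

Run:
```python
from h import *
tomove([520,-20,230],[np.pi,0,np.radians(95)])
```

```text
shift [-0.2189  0.2115  0.0073]
rot [ -0.2   0.3 -79.8]
```

Call:
carry_out:
  delta_pos:
    - [-0.219,0.212,0]
    - [-0.219,0.212,0]
    - [-0.219,0.212,0]
    - [-0.219,0.212,0]
    - [-0.219,0.212,0]
    - [-0.219,0.212,0]
    - [-0.219,0.212,0]
    - [-0.219,0.212,0]
  rot:
    - [0,0,-10]
    - [0,0,-20]
    - [0,0,-30]
    - [0,0,-40]
    - [0,0,-50]
    - [0,0,-60]
    - [0,0,-70]
    - [0,0,-80]

```text
clock: 37.25
eef_pos: [519.9, -20.5, 235.9]
tcp_rot: [-3.137, 0.001, 1.667]
contact_force: [0.6, 0.6, -0.3]
opening: 0.413
grasp_force: 0.0
```

Run:
```python
from h import *
im=r.grab_frame("top");cv2.imwrite("pics/raw2.png",im)
clampview(im,"pics/n.png",15,0.25+np.radians(370))
tomove([676,241.5,130],[np.pi,0,np.radians(175)])
```

```text
shift [0.2443 0.1831 0.1048]
rot [ -0.3  -0.1 -79. ]
```

View pics/n.png

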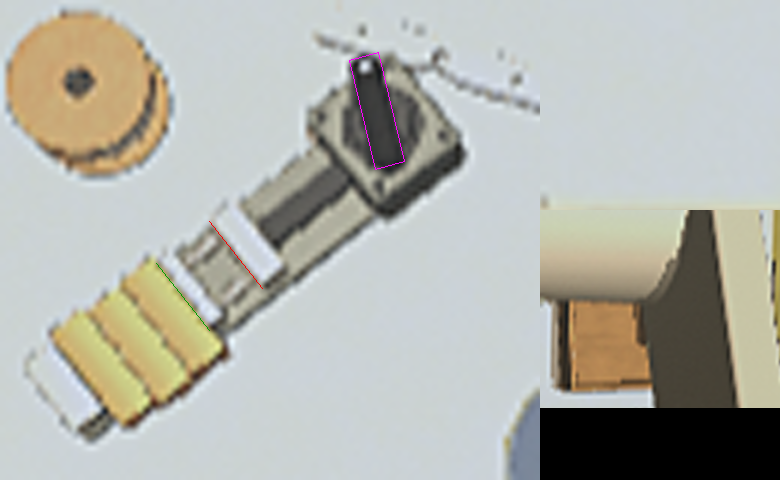

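The knob dot is at 15° as predicted, the row is packed, and the plate-to-jaw gap is barely reduced, so it is about at snug. I'll add about 88°.

Call:
carry_out:
  delta_pos:
    - [0.244,0.183,0.02]
    - [0.244,0.183,0.02]
    - [0.244,0.183,0.02]
    - [0.244,0.183,0.02]
    - [0.244,0.183,0.02]
    - [0.244,0.183,0.06]
    - [0.244,0.183,0.105]
    - [0.244,0.183,0.105]
  rot:
    - [0,0,-10]
    - [0,0,-20]
    - [0,0,-30]
    - [0,0,-40]
    - [0,0,-50]
    - [0,0,-60]
    - [0,0,-70]
    - [0,0,-80]
  claw: 0.035

```text
clock: 38.3
eef_pos: [677.1, 238.4, 124.7]
tcp_rot: [-3.136, -0.011, 3.061]
contact_force: [-0.5, -0.5, -0.1]
opening: 0.412
grasp_force: 0.0
```

Run:
```python
from h import *
tomove([675.8,241.5,85],[np.pi,0,np.radians(195)])
```

```text
shift [0.0011 0.0032 0.0397]
rot [ -0.2  -0.7 -19.6]
```

Call:
carry_out:
  delta_pos:
    - [0,0,0]
    - [0,0,0]
    - [0,0,0]
  rot:
    - [0,0,-10]
    - [0,0,-19.6]
    - [0,0,-19.6]

```text
clock: 38.67
eef_pos: [679.9, 239.1, 129.5]
tcp_rot: [-3.141, -0.005, -2.887]
contact_force: [-0.0, -1.0, 0.3]
opening: 0.409
grasp_force: 0.0
```

Run:
```python
from h import *
tomove([675.8,241.5,85],[np.pi,0,np.radians(195)])
```

```text
shift [0.0031 0.0033 0.0445]
rot [-0.  -0.3 -0.4]
```

Call:
carry_out:
  delta_pos:
    - [0.003,0.003,0.01]
    - [0.003,0.003,0.03]
    - [0.003,0.003,0.0445]
    - [0.003,0.003,0.0445]
  rot:
    - [0,0,0]
    - [0,0,0]
    - [0,0,0]
    - [0,0,0]

```text
clock: 39.17
eef_pos: [674.9, 240.7, 82.8]
tcp_rot: [-3.141, -0.008, -2.884]
contact_force: [-0.4, -0.2, 0.6]
opening: 0.413
grasp_force: 0.0
```

Call:
carry_out:
  delta_pos:
    - [0,0,0]
    - [0,0,0]
    - [0,0,0]
    - [0,0,0]
    - [0,0,0]
  rot:
    - [0,0,0]
    - [0,0,0]
    - [0,0,0]
    - [0,0,0]
    - [0,0,0]
  claw: 0.0
  grip_force: 40

```text
clock: 39.8
eef_pos: [676.4, 241.7, 85.7]
tcp_rot: [-3.142, -0.003, -2.884]
contact_force: [-0.0, 5.2, -0.6]
opening: 0.132
grasp_force: 42.4
```

Call:
carry_out:
  delta_pos:
    - [0,0,0]
    - [0,0,0]
    - [0,0,0]
    - [0,0,0]
    - [0,0,0]
    - [0,0,0]
    - [0,0,0]
    - [0,0,0]
  rot:
    - [0,0,9]
    - [0,0,18]
    - [0,0,27]
    - [0,0,36]
    - [0,0,45]
    - [0,0,54]
    - [0,0,63]
    - [0,0,72]

```text
clock: 40.8
eef_pos: [676.2, 241.5, 85.7]
tcp_rot: [-3.138, -0.001, 2.138]
contact_force: [-1.5, 3.4, 1.7]
opening: 0.133
grasp_force: 42.6
```

Call:
carry_out:
  delta_pos:
    - [0,0,0]
    - [0,0,0]
    - [0,0,0]
    - [0,0,0]
  rot:
    - [0,0,8]
    - [0,0,16]
    - [0,0,16]
    - [0,0,16]

```text
clock: 41.3
eef_pos: [676.2, 241.5, 85.7]
tcp_rot: [-3.138, -0.0, 1.867]
contact_force: [-2.6, 5.4, 2.7]
opening: 0.126
grasp_force: 42.8
```

Call:
carry_out:
  delta_pos:
    - [0,0,0]
    - [0,0,0]
    - [0,0,0]
    - [0,0,-0.05]
    - [0,0,-0.1]
    - [0,0,-0.15]
  rot:
    - [0,0,0]
    - [0,0,0]
    - [0,0,0]
    - [0,0,0]
    - [0,0,0]
    - [0,0,0]
  claw: 0.035

```text
clock: 42.05
eef_pos: [676.7, 241.2, 236.7]
tcp_rot: [-3.137, 0.001, 1.864]
contact_force: [0.6, 0.7, -0.4]
opening: 0.411
grasp_force: 0.0
```

Run:
```python
from h import *
tomove([480,0,235])
```

```text
shift [-0.1741 -0.258   0.003 ]
```

Call:
carry_out:
  delta_pos:
    - [-0.174,-0.258,0]
    - [-0.174,-0.258,0]
    - [-0.174,-0.258,0]
    - [-0.174,-0.258,0]
    - [-0.174,-0.258,0]
    - [-0.174,-0.258,0]
    - [-0.174,-0.258,0]
    - [-0.174,-0.258,0]
  rot:
    - [0,0,0]
    - [0,0,0]
    - [0,0,0]
    - [0,0,0]
    - [0,0,0]
    - [0,0,0]
    - [0,0,0]
    - [0,0,0]

```text
clock: 43.05
eef_pos: [480.8, 1.0, 236.6]
tcp_rot: [-3.138, 0.001, 1.864]
contact_force: [0.5, -0.0, 0.5]
opening: 0.408
grasp_force: 0.0
```

Run:
```python
from h import *
im=r.grab_frame("top")
clampview(im,"pics/z.png",-73,0.25+np.radians(458))
```

```text
(no output)
```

View pics/z.png

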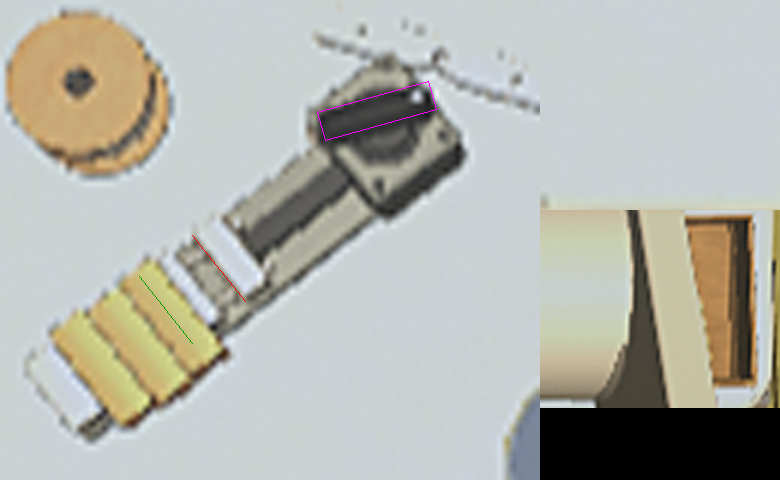

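The row is held against the fixed jaw, the plate is pushed back about 9 mm and the knob is at −73° as planned. The gripper is clear, so I'm handing in.

```bash
python3 -c "
from rig import r
print(r.sign_off())"
```

```text
the job is handed in; nothing more can be done
None
```

I handed the job in at about 43 s: the three whole blanks are clamped side by side in the jig, about a quarter turn past snug by camera and turn count, and the chipped one is in the scrap box.

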